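# Seat the keyed filter cell on the camera head and hold it home

### The arm

A 7-joint arm with a two-finger parallel gripper is mounted at the origin on a cart in front of the work surface, level with it; the furniture and walls round the work are solid. World frame = base frame: x ahead of the robot, y to its left, z up, the work surface at z = 0. Lengths are in mm, angles in degrees, forces in N, time in s.
With the tool pointing down it reaches from about 400 to 925 mm from the base axis. Payload 5.6 kg.
Tool frame: the origin (TCP) lies at the very end of the fingers, on their centre line; the grasp point (between the pads) lies 19 mm behind it; z points along the fingers, y is the line along which they close (so a half turn about z gives the same grasp; the last joint's range is limited). The gripper opens to 85 mm and grips with 20 to 120 N. Pads are 22 mm wide; open, the fingers measure 114 mm over their backs; the gripper's body (76 mm by 85 mm) begins 54 mm behind the grasp point. The pads swing forward as they close: fully open they stand 13 mm farther back than shut.
Start: joints at [-68.64, 26.786, -0.665, 91.828, 0.344, 61.387, -3.226], TCP at [262.589, 594.605, 231.29] pointing down, gripper open.
Joint ranges: [-144.91, 144.91], [-17.63, 115.5], [-89.93, 88.59], [15.96, 139.68], [-74.01, 254.01], [8.47, 105.57], [-167.45, 167.45]. Speed limits (degrees/s): [147.25, 147.25, 180, 180, 180, 180, 180].

### API

Orientations are given as [roll, pitch, yaw] about the fixed x, y, z axes, in that order (R = Rz(yaw) Ry(pitch) Rx(roll)).
In Python, from bench import * gives the robot as it stands. The module is installed in compiled form; this text tells all that it offers.
- The arm moves only by the tool play_rows, never from a script. Its argument "deltas" is one flat list of numbers, 5 for each row, row after row: the shift along the tool's x, y, z in cm, then the turn about the tool's z in rad, then the opening, from 0 (shut) to 1 (fully open). A call has 1 to 10 rows; each row shifts and turns the commanded pose from where the row before left it, along the tool's axes as they then stand; what a row does not reach is not made up. A row lasts 1/12 s, in which the tool goes at most 41.7 mm and 7.16 degrees, less where a joint would pass 70% of its speed; a pose out of reach is approached as far as the arm can. A call with a gripper value outside its range is refused whole. The fingers move at their own pace and stop on an object; "squeeze" is the grip in N (left out, the last holds). Time passes only in rows, so rows that do not move let the fingers close. It gives the time, the measured TCP pose, the force, the opening and the grip force at its end, in the units of the state.
- sense(): the state, without advancing time (a new reading comes with each control period).
- read_camera(name): name is "side" or "top"; returns the picture (480x640x3 uint8, red, green, blue); there is no depth.
- calibration(name): a dict with "mtx" (3x3 intrinsics, pixels), "R" (3x3) and "t" (3): a world point X has camera coordinates R X + t. Camera axes: x right, y down, z forward; pixel columns grow to the right and rows downward; lengths in mm; the calibration is good to about 2 mm. A picture is of the moment at which its call begins. calibration takes no time and is no camera call.
- sign_off(): hands the job in; it is judged then, once.
The state is a dict: "clock": time; "joints": joint angles; "qd": joint speeds; "tau": joint torques, N m; "tcp_pos": TCP position; "ee_rot": TCP orientation; "ft_force": force on the tool from outside, world axes, zero at the start; "moment": the same for the moment, N m; "opening": finger opening in mm; "finger_force": force on a finger pad.
Only numpy, scipy, OpenCV 4.12 (cv2) and the standard library are available. Lean on these libraries where they do the work, as an engineer would, in place of code of your own. Each camera call takes 0.05 s, during which the arm holds its last target. There are 200 camera calls.

### The job

Fit the knurled filter cell onto the upright camera head: set it over the spigot, turn it until its hidden keyways drop over the pins, then press it fully home on the shoulder against the spring. Finish while still holding it pressed home, upright and with the fingers on it, so that the clamp screw can be tightened; do not let go. Leave the other things on the bench where they are.

Things in the scene. Friction and masses are not known exactly. Their poses are not given: they have to be found in the camera images.
- collar: the filter cell: a loose plain-metal knurled collar, 50 mm outside diameter, 36 mm tall, 85 to 170 g, dark glass disc on top, open below. Origin: centre of its lower rim, z up. Bore 32 mm diameter, 32 mm deep. Three keyways 11.3 mm wide, 120 deg apart run up the whole bore out to 43 mm diameter; hidden, their angle to the x axis is not given. Stands rim down, on the left or right.
- mount: the camera head, fixed to the bench, on the other side from the cell; the soldering stations between, about x 0.3 to 0.6 m, y -0.12 to 0.33 m, stand about 0.25 m high (carry things well above). It is a grey finned block 70 x 78 x 44 mm with a metal round flange of 62 mm diameter on it and a spigot on top. Origin: centre of its underside, z up.
- mount_shoulder (a point): centre of the flange's flat top, the shoulder on which the cell's rim lands, 60 mm above the bench, z up. From it a steel spigot of 29.6 mm diameter rises 24 mm; its top 4 mm taper to 21.6 mm diameter.
- pin_level (a point): on the spigot's axis, 12 mm above the shoulder: axes of three 6 mm round pins, 120 deg apart, out to 20 mm radius. Their angle differs every time, is not given by any frame and stays put in the work. Not lined up, the cell's rim rests on them 15 mm above the shoulder; keyways fit within about 0.15 rad either side if centred, so at most 1/3 turn, either way, finds them and the cell then drops.
- spigot_end (a point): centre of the spigot's flat end, 24 mm above the shoulder. A brass spring plunger, 17 mm diameter, stands 12 mm out of it. Once past the pins the cell drops freely until its rim is 4 mm above the shoulder; there it meets the plunger, which yields at 3 N, takes about 6 N when the rim is on the shoulder, and lifts the cell again if let go.
- solder_reel: bystander: reel of solder, 62 mm diameter, 39 mm tall, loose
- tape_roll: bystander: roll of dark tape, 55 mm diameter, 19 mm tall, loose
- tip_cleaner: bystander: round black tip cleaner, 62 mm diameter, 42 mm tall, loose
- aa_cell: bystander: battery cell, 14 x 50 mm, lying loose
Mind the look-alikes: they are no part of the job. Leave any purple look-alike of the collar alone.

How it is judged:
By the outcome, as a careful person would: the job done as asked, in the order asked, and still so for the second after the job is handed in, while the arm keeps its last pose, push and grip.
It also fails if it takes over 64 s, if anything falls off the work surface, if the arm or the gripper's body presses on something with over 40 N, if the wrist force passes 120 N, or if a joint passes its speed limit or range.

## Working session

There is one attempt and no reset: what is moved stays moved. The work goes in short steps, Python scripts to look and compute and a tool call to move; the robot and the scene stay as the last step left them, time stands still between calls to the robot, and variables do not carry over. Pictures are saved under pics/ and viewed, at most 10 in all, crops included, and the job is handed in when it is done.

Besides the shell and the picture viewer there is one more tool, called by a JSON object that holds its "name" and its "arguments". play_rows: Moves the arm, as the interface text tells. Its arguments: {"type":"object","properties":{"deltas":{"type":"array"},"squeeze":{"type":"number"}},"required":["deltas"]}

```bash
mkdir -p pics; python3 - <<'E'
from bench import *
import cv2
for n in ("top","side"):
    cv2.imwrite(f"pics/{n}0.png",read_camera(n)[:,:,::-1])
    c=calibration(n);print(n,c["mtx"],c["R"],c["t"])
print(sense())
E
```

```text
top [[450.97124432   0.         325.60182801]
 [  0.         450.97124432 230.46373892]
 [  0.           0.           1.        ]] [[ 0.02097134 -0.99973686  0.00929569]
 [-0.99826394 -0.02145048 -0.05485419]
 [ 0.05503916 -0.00812918 -0.9984511 ]] [  60.17595485  525.98724643 1171.57620173]
side [[487.75051184   0.         316.69573921]
 [  0.         487.75051184 245.37455227]
 [  0.           0.           1.        ]] [[ 0.86408412 -0.50289344 -0.02137326]
 [-0.33266884 -0.53870299 -0.77403522]
 [ 0.3777434   0.67594177 -0.63278168]] [-422.56590877  261.72738214 1005.01559412]
{'clock': 0.1, 'joints': array([-68.64128485,  26.83165561,  -0.66292442,  91.87419259,
         0.34329288,  61.38767256,  -3.22562316]), 'qd': array([ 0.09785157, -0.07332289, -0.06380533, -0.16268758, -0.13971068,
        0.0410508 ,  0.02898662]), 'tau': array([ 6.71516227e-04, -5.33515620e+01,  2.12715589e-02, -2.51963174e+01,
        1.14648876e-02,  4.34734873e-03, -3.79713157e-06]), 'tcp_pos': array([262.41407255, 594.13600477, 230.43612027]), 'ee_rot': array([-1.79908703e+02,  7.03543051e-03,  1.56172102e+02]), 'ft_force': array([ 0.23235441,  0.2494085 , -0.66747288]), 'moment': array([-0.01167219,  0.0659555 , -0.02776512]), 'finger_force': 0.0, 'opening': 85.37529521190673}
```

View pics/top0.png

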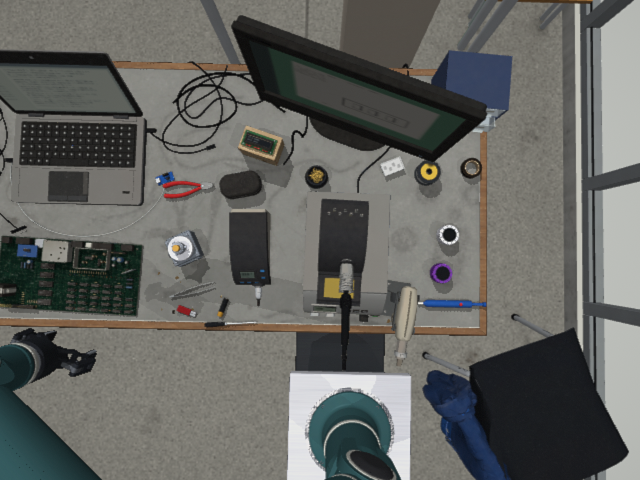

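View pics/side0.png

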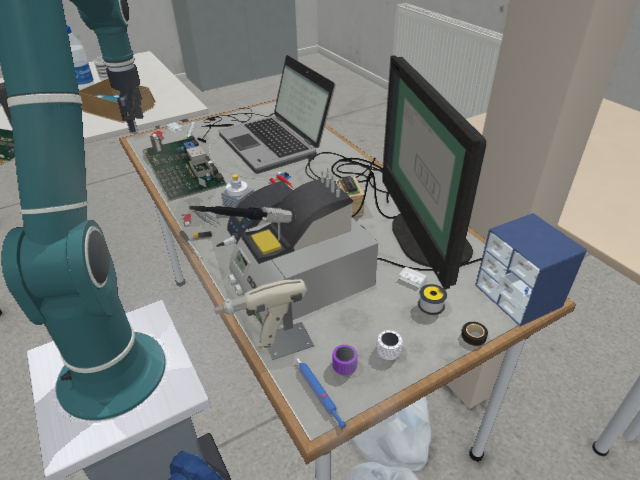

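The top view shows the collar (pale, dark glass) at about (449,234), its purple look-alike at (441,272) and the mount at (183,248). In the side view the collar is at (389,345) and the mount at (236,188). I'll zoom in on these.

```bash
python3 - <<'E'
import cv2,numpy as np
t=cv2.imread("pics/top0.png");s=cv2.imread("pics/side0.png")
f=lambda im,u,v,w,h,k:cv2.resize(im[v:v+h,u:u+w],None,fx=k,fy=k,interpolation=cv2.INTER_CUBIC)
a=np.hstack([f(t,425,210,50,37,8),f(t,158,225,50,37,8)])
b=np.hstack([f(s,364,325,50,37,8),f(s,211,168,50,37,8)])
cv2.imwrite("pics/z.png",np.vstack([a,b]))
E
```

```text
(no output)
```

View pics/z.png

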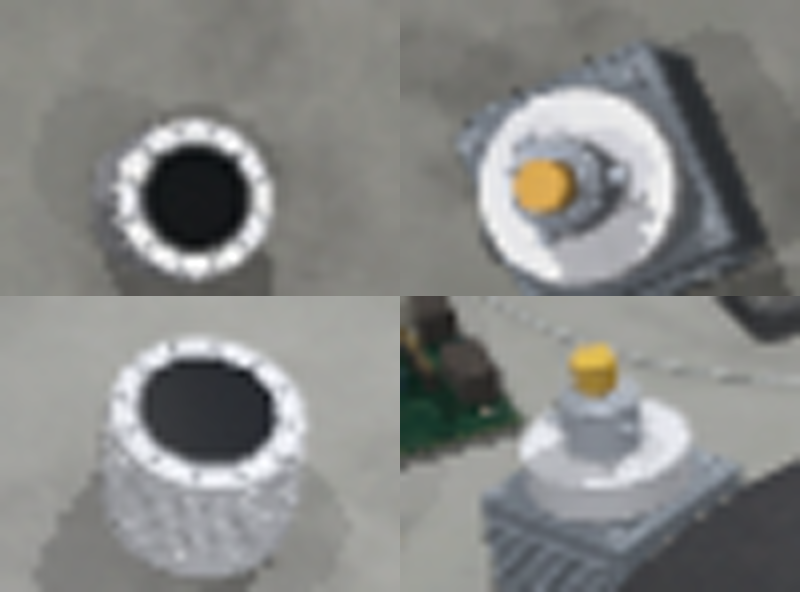

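Measuring: collar and mount axes from both views (known heights).

```bash
cat > h.py <<'E'
from bench import *
import numpy as np, cv2
from scipy.optimize import least_squares
from scipy.spatial.transform import Rotation as Ro
C={n:calibration(n) for n in("top","side")}
def proj(n,X):
    c=C[n];p=c["mtx"]@(c["R"]@np.array(X,float)+c["t"]);return p[:2]/p[2]
def fit(obs,x0=(500,0)):  # obs: (cam,u,v,z) of one vertical axis
    r=least_squares(lambda q:np.concatenate([proj(n,[*q,z])-[u,v] for n,u,v,z in obs]),x0)
    return r.x,r.fun
def delta(target):  # cm along tool axes to a world target
    s=sense();R=Ro.from_euler("xyz",s["ee_rot"],degrees=True).as_matrix()
    return R.T@(np.array(target)-s["tcp_pos"])/10
E
python3 - <<'E'
from h import *
np.set_printoptions(precision=1,suppress=True)
co=[("top",448.9,234.2,36),("side",389.4,338.7,36)]
mo=[("top",179.7,247.7,60),("top",175.2,247.75,96),("side",236.2,185.6,60),("side",234.75,174.5,96)]
for o in (co,mo,co[:1],co[1:],mo[:2],mo[2:]):
    print(*fit(o))
print("purple",fit([("top",441,272,36)])[0],"monitor pts z=400,300,100",[fit([("top",u,v,z)])[0] for u,v,z in((240,60,400),(470,150,400),(360,120,150))])
print("solder station top",fit([("top",345,205,230)])[0],fit([("top",347,262,250)])[0])
m=fit(mo)[0]
for u,v in((617,173),(550,240),(525,142)):
    p=fit([("top",158+(u-400+.5)/8-.5,225+(v+.5)/8-.5,72)])[0]-m;print(p,np.degrees(np.arctan2(p[1],p[0])))
E
```

```text
[ 520.6 -247.2] [-0.1 -0.   0.   0.1]
[470.4 437.6] [ 0.   0.1 -0.1 -0.1  0.1 -0.1 -0.   0.4]
[ 520.6 -247.5] [ 0. -0.]
[ 520.8 -246.9] [0. 0.]
[470.4 437.4] [ 0.1  0.1 -0.1 -0.1]
[470.6 438.4] [ 0.1 -0.3 -0.1  0.3]
purple [ 422.7 -227.7] monitor pts z=400,300,100 [array([808.4, 235.6]), array([ 653.5, -181.7]), array([780. ,  -3.3])]
solder station top [568.6  32.4] [446.3  27. ]
[  4.3 -16. ] -75.00737115738222
[-17.   4.] 166.74791624749574
[13.3 12.9] 44.19032903875524
```

Collar axis is at (520.6, -247.2) and mount axis at (470.4, 437.6), and both views agree. I'll keep the present yaw (its fingers close along y, clear of the purple one), so raise first and then cross.

```bash
python3 -c "
from h import *
print(delta([520.6,-247.2,340]))"
```

```text
[-57.60843663 -66.54920036 -10.8432863 ]
```

{"name": "play_rows", "arguments": {"deltas": [0,0,-2.5,0,1,0,0,-3,0,1,0,0,-3,0,1,0,0,-2.5,0,1]}}

```text
clock: 0.43
tcp_pos: [262.6, 594.6, 342.9]
ee_rot: [180.0, 0.0, 156.2]
ft_force: [-0.4, 0.4, 0.1]
opening: 85.5
finger_force: 0.0
```

{"name": "play_rows", "arguments": {"deltas": [-1.2,-1.4,0,0,1,-2.4,-2.8,0,0,1,-2.4,-2.8,0,0,1,-2.4,-2.8,0,0,1,-2.4,-2.8,0,0,1,-2.4,-2.8,0,0,1,-2.4,-2.8,0,0,1,-2.4,-2.8,0,0,1,-2.4,-2.8,0,0,1,-2.4,-2.8,0,0,1]}}

```text
clock: 1.27
tcp_pos: [363.7, 257.2, 341.1]
ee_rot: [-180.0, -0.0, 156.2]
ft_force: [1.5, 0.1, 0.2]
opening: 85.4
finger_force: 0.0
```

{"name": "play_rows", "arguments": {"deltas": [-2.4,-2.8,0,0,1,-2.4,-2.8,0,0,1,-2.4,-2.8,0,0,1,-2.4,-2.8,0,0,1,-2.4,-2.8,0,0,1,-2.4,-2.8,0,0,1,-2.4,-2.8,0,0,1,-2.4,-2.8,0,0,1,-2.4,-2.8,0,0,1,-2.4,-2.8,0,0,1]}}

```text
clock: 2.1
tcp_pos: [470.0, -95.7, 341.3]
ee_rot: [180.0, 0.0, 156.2]
ft_force: [-0.0, 0.5, -1.0]
opening: 85.3
finger_force: 0.0
```

```bash
python3 -c "
from h import *
print(delta([520.6,-247.2,150]),sense()['joints'])"
```

```text
[-10.74774155 -11.82742079  19.12439336] [-25.79699223   3.01894933  35.26208556 108.83244611  -1.90034957
  68.70170089  76.29952472]
```

{"name": "play_rows", "arguments": {"deltas": [-2.1,-2.4,0,0,1,-2.1,-2.4,0,0,1,-2.2,-2.4,0,0,1,-2.2,-2.4,0,0,1,-2.1,-2.2,0,0,1,0,0,3,0,1,0,0,4,0,1,0,0,4,0,1,0,0,4,0,1,0,0,4,0,1]}}

```text
clock: 2.93
tcp_pos: [520.0, -244.9, 149.3]
ee_rot: [180.0, -0.0, 156.2]
ft_force: [0.7, -0.1, -0.1]
opening: 85.5
finger_force: 0.0
```

{"name": "play_rows", "arguments": {"deltas": [0,0,1,0,1,0,0,0,0,1]}}

```text
clock: 3.1
tcp_pos: [518.2, -244.2, 138.4]
ee_rot: [-179.9, -0.4, 156.2]
ft_force: [-0.4, 0.4, 1.0]
opening: 85.8
finger_force: 0.0
```

```bash
python3 -c "
from h import *
print(delta([520.6,-247.2,5]),sense()['joints'])"
```

```text
[-0.43256166 -0.16521088 13.33877347] [ -5.65923054  29.24377606  35.90143816 108.80533877 -22.06056463
  49.36418165 107.68359649]
```

{"name": "play_rows", "arguments": {"deltas": [-0.3,-0.2,2.3,0,1,0,0,2.5,0,1,0,0,2.5,0,1,0,0,2.5,0,1,0,0,1.8,0,1,0,0,0.8,0,1,0,0,0.4,0,1,0,0,0,0,1]}}

```text
clock: 3.77
tcp_pos: [523.4, -248.7, 14.5]
ee_rot: [180.0, 0.1, 156.2]
ft_force: [-0.1, 0.3, -0.0]
opening: 85.7
finger_force: 0.0
```

```bash
python3 -c "
from h import *
s=sense();print(delta([520.6,-247.2,5]),s['joints'],s['qd'],s['ee_rot'])
cv2.imwrite('pics/side1.png',cv2.resize(read_camera('side')[260:420,290:490,::-1],None,fx=3,fy=3,interpolation=2))"
```

```text
[0.31264284 0.02279701 0.94728038] [  0.57709361  40.17814115  28.37077497 110.44193036 -30.72464306
  36.89136779 114.56657283] [-0.32969586 -1.06091376  0.59756652 -0.09057402  0.29819519  0.32958191
 -0.14817559] [1.79990358e+02 1.09177398e-01 1.56179550e+02]
```

View pics/side1.png

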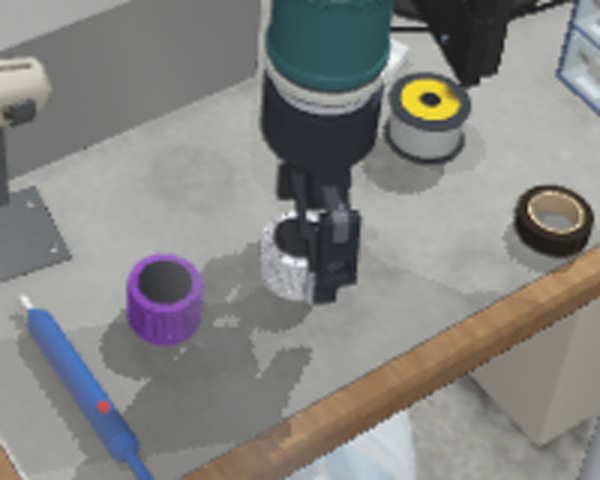

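The crop shows the fingers straddling the collar at (290,255), with the purple one at (165,300) well clear. Next: centre, lower 9 mm and close.

{"name": "play_rows", "arguments": {"deltas": [0.3,0,0.5,0,1,0,0,0.4,0,1,0,0,0,0,1,0,0,0,0,0.7,0,0,0,0,0.6,0,0,0,0,0.5,0,0,0,0,0.4,0,0,0,0,0.4,0,0,0,0,0.4,0,0,0,0,0.4], "squeeze": 50}}

```text
clock: 4.65
tcp_pos: [519.8, -247.0, 4.8]
ee_rot: [180.0, 0.0, 156.2]
ft_force: [-0.7, 1.6, 6.1]
opening: 49.2
finger_force: 51.6
```

{"name": "play_rows", "arguments": {"deltas": [0,0,0,0,0.3,0,0,0,0,0.3,0,0,0,0,0.3,0,0,0,0,0.3]}}

```text
clock: 4.98
tcp_pos: [519.8, -247.0, 4.8]
ee_rot: [180.0, 0.0, 156.2]
ft_force: [-1.9, 0.6, 5.1]
opening: 49.5
finger_force: 51.6
```

{"name": "play_rows", "arguments": {"deltas": [0,0,-1,0,0.3,0,0,-2,0,0.3,0,0,-3,0,0.3,0,0,-3.5,0,0.3,0,0,-3.5,0,0.3,0,0,-3.5,0,0.3,0,0,-3.5,0,0.3,0,0,-3.5,0,0.3,0,0,-3.5,0,0.3,0,0,-3,0,0.3]}}

```text
clock: 5.82
tcp_pos: [519.1, -247.2, 307.1]
ee_rot: [180.0, 0.1, 156.1]
ft_force: [0.5, -0.2, -1.7]
opening: 49.2
finger_force: 52.1
```

{"name": "play_rows", "arguments": {"deltas": [0,0,-2.5,0,0.3,0,0,-1.5,0,0.3,0,0,0,0,0.3]}}

```text
clock: 6.07
tcp_pos: [520.5, -248.0, 348.2]
ee_rot: [179.9, 0.4, 156.1]
ft_force: [0.5, -0.4, -1.2]
opening: 48.8
finger_force: 52.2
```

```bash
python3 -c "
from h import *
s=sense();print(delta([470.4,437.6,340]),s['joints'],s['ft_force'])"
```

```text
[32.31463195 60.67651809  0.67951497] [-12.14537134  15.7596703   42.80411864  96.68999527 -11.33013092
  71.5806379   99.26471479] [ 0.52795634 -0.350244   -1.16784877]
```

{"name": "play_rows", "arguments": {"deltas": [0.8,1.5,0,0,0.3,1.6,3,0,0,0.3,1.6,3,0,0,0.3,1.6,3,0,0,0.3,1.6,3,0,0,0.3,1.6,3,0,0,0.3,1.6,3,0,0,0.3,1.6,3,0,0,0.3,1.6,3,0,0,0.3,1.6,3,0,0,0.3]}}

```text
clock: 6.9
tcp_pos: [494.2, 76.6, 343.0]
ee_rot: [-179.9, -0.1, 156.2]
ft_force: [0.5, -0.3, -1.7]
opening: 49.0
finger_force: 52.2
```

{"name": "play_rows", "arguments": {"deltas": [1.6,3,0,0,0.3,1.6,3,0,0,0.3,1.6,3,0,0,0.3,1.6,3,0,0,0.3,1.6,3,0,0,0.3,1.6,3,0,0,0.3,1.6,3,0,0,0.3,1.6,3,0,0,0.3,1.6,3,0,0,0.3,1.2,2,0,0,0.3]}}

```text
clock: 7.73
tcp_pos: [468.3, 406.5, 342.1]
ee_rot: [-179.9, -0.1, 156.3]
ft_force: [0.1, 0.5, -2.2]
opening: 49.1
finger_force: 52.2
```

{"name": "play_rows", "arguments": {"deltas": [0,0,0,0,0.3,0,0,0,0,0.3]}}

```text
clock: 7.9
tcp_pos: [468.7, 404.3, 341.9]
ee_rot: [-179.8, -0.1, 156.3]
ft_force: [0.5, -1.3, -2.1]
opening: 49.0
finger_force: 52.2
```

```bash
python3 -c "
from h import *
s=sense();print(delta([470.4,437.6,140]),s['joints'],s['ft_force'])"
```

```text
[ 1.15502353  3.19333398 20.17853561] [-58.76829866  19.04878476  19.54598623  89.76555779  -6.52818623
  72.5384083   28.10720161] [ 0.53672814 -1.31185959 -2.10910694]
```

{"name": "play_rows", "arguments": {"deltas": [0.4,1.1,2,0,0.3,0.4,1.1,3,0,0.3,0.35,1,3,0,0.3,0,0,3,0,0.3,0,0,3,0,0.3,0,0,3,0,0.3,0,0,2,0,0.3,0,0,1.5,0,0.3,0,0,0.5,0,0.3,0,0,0,0,0.3]}}

```text
clock: 8.73
tcp_pos: [472.3, 435.0, 132.6]
ee_rot: [-179.8, -0.0, 156.1]
ft_force: [-0.7, 0.7, -2.0]
opening: 49.4
finger_force: 52.3
```

```bash
python3 -c "
from h import *
f=lambda n,u,v,w,h,k:cv2.resize(read_camera(n)[v:v+h,u:u+w,::-1],None,fx=k,fy=k,interpolation=2)
s=sense();print(delta([470.4,437.6,108]),s['ee_rot'],s['ft_force'],s['joints'])
cv2.imwrite('pics/m1.png',np.hstack([f('top',145,200,80,100,5),f('side',196,120,80,100,5)]))"
```

```text
[0.27361606 0.16676359 2.45514807] [-1.79777088e+02 -2.88353617e-02  1.56061526e+02] [-0.7291764   0.69378644 -1.99861355] [-57.65256511  32.74464173  16.51308291  98.136069   -11.33741467
  50.98042885  29.63838302]
```

View pics/m1.png

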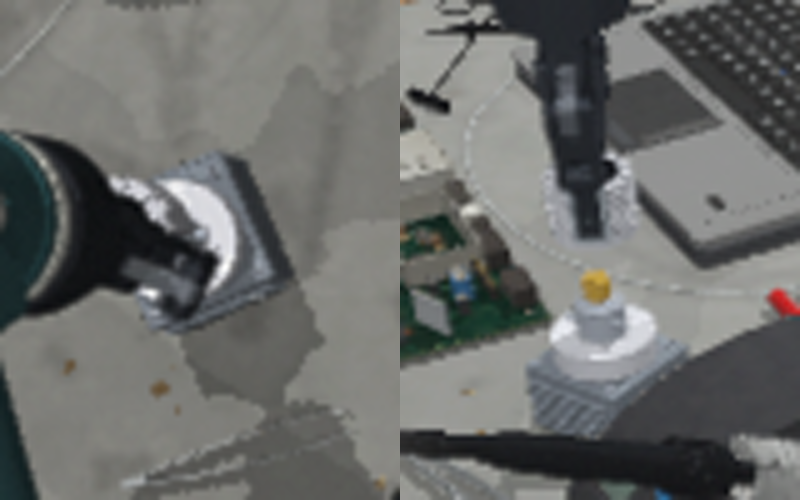

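The crops show the collar held upright above the spigot: side crop collar edges about x 550 to 637, plunger at (597,287). I'll check the collar's sideways place against the prediction.

```bash
python3 -c "
from h import *
p=sense()['tcp_pos']
for z in (p[2]-5,p[2]+13,p[2]+31): print((proj('side',[p[0],p[1],z])-[196,120]+.5)*5-.5+[400,0])
print((proj('side',[470.4,437.6,96])-[196,120]+.5)*5-.5+[400,0])
im=read_camera('side');k=cv2.resize(im[120:220,196:276],None,fx=5,fy=5,interpolation=2)
g=k.min(2)
for y in range(160,240,10): 
  print(y+0,''.join('#' if v>150 else '.' for v in g[y,130:250:3]))"
```

```text
[593.31182319 224.21396364]
[589.24587252 196.36049692]
[585.11250969 168.04522857]
[595.70540302 276.57827706]
160 #######.......................####......
170 ########.......................#####....
180 ########....................########....
190 ####.####.#................##....##.....
200 ##########.......................##.....
210 #############...............#....####...
220 ##.....#######..............###.........
230 .........#####..........................
```

{"name": "play_rows", "arguments": {"deltas": [0.3,0.2,0,0,0.3,0,0,1,0,0.3,0,0,1,0,0.3,0,0,0.6,0,0.3,0,0,0,0,0.3,0,0,0,0,0.3]}}

```text
clock: 9.38
tcp_pos: [470.2, 440.0, 107.3]
ee_rot: [-179.9, -0.0, 156.2]
ft_force: [0.3, 0.9, -1.9]
opening: 49.4
finger_force: 52.3
```

```bash
python3 -c "
from h import *
s=sense();print(delta([469.8,437.8,88]),s['ee_rot'],s['ft_force'],s['moment'])"
```

```text
[-0.05710526 -0.21351703  1.93224105] [-1.79902594e+02 -2.29038554e-02  1.56172734e+02] [ 0.32068681  0.85665266 -1.93859102] [ 0.01096181  0.03077242 -0.02069803]
```

{"name": "play_rows", "arguments": {"deltas": [0,-0.2,0.5,0,0.3,0,0,0.7,0,0.3,0,0,0.5,0,0.3,0,0,0,0,0.3,0,0,0,0,0.3]}}

```text
clock: 9.8
tcp_pos: [469.5, 438.4, 90.7]
ee_rot: [-180.0, -0.0, 156.2]
ft_force: [0.3, -0.8, -2.1]
opening: 49.3
finger_force: 52.3
```

{"name": "play_rows", "arguments": {"deltas": [0,0,0,0,0.3]}}

```text
clock: 9.88
tcp_pos: [469.8, 438.7, 91.3]
ee_rot: [180.0, 0.0, 156.2]
ft_force: [-0.0, -0.3, -0.9]
opening: 49.3
finger_force: 52.3
```

{"name": "play_rows", "arguments": {"deltas": [0,0,0,0,0.3]}}

```text
clock: 9.97
tcp_pos: [469.9, 438.8, 91.6]
ee_rot: [180.0, 0.0, 156.2]
ft_force: [-0.5, 0.7, -2.0]
opening: 49.3
finger_force: 52.3
```

Good. I'll lower gently towards the pins (contact expected at TCP z about 80).

{"name": "play_rows", "arguments": {"deltas": [0,-0.05,0.3,0,0.3,0,0,0.3,0,0.3,0,0,0.2,0,0.3,0,0,0.2,0,0.3,0,0,0,0,0.3]}}

```text
clock: 10.38
tcp_pos: [469.4, 438.0, 80.7]
ee_rot: [-180.0, -0.0, 156.2]
ft_force: [-0.6, -1.0, -1.8]
opening: 49.0
finger_force: 52.3
```

{"name": "play_rows", "arguments": {"deltas": [0,0,0.1,0,0.3,0,0,0.1,0,0.3,0,0,0,0,0.3]}}

```text
clock: 10.63
tcp_pos: [469.6, 438.3, 79.7]
ee_rot: [180.0, -0.0, 156.2]
ft_force: [-0.8, -0.5, 1.0]
opening: 49.7
finger_force: 52.7
```

The rim is on the pins and side forces are small. A little more preload, then turn.

{"name": "play_rows", "arguments": {"deltas": [0,0,0.1,0,0.3,0,0,0.05,0,0.3,0,0,0,0,0.3]}}

```text
clock: 10.88
tcp_pos: [469.8, 438.3, 79.5]
ee_rot: [180.0, -0.0, 156.2]
ft_force: [-3.0, -3.1, 11.7]
opening: 49.4
finger_force: 53.5
```

{"name": "play_rows", "arguments": {"deltas": [0,0,0,0.05,0.3,0,0,0,0.05,0.3,0,0,0,0.05,0.3,0,0,0,0.05,0.3,0,0,0,0.05,0.3]}}

```text
clock: 11.3
tcp_pos: [470.7, 438.7, 79.6]
ee_rot: [179.8, 0.0, 141.7]
ft_force: [-0.4, -2.0, 6.8]
opening: 49.2
finger_force: 53.1
```

{"name": "play_rows", "arguments": {"deltas": [0,0,0,0.05,0.3,0,0,0,0.05,0.3,0,0,0,0.05,0.3,0,0,0,0.05,0.3,0,0,0,0.05,0.3]}}

```text
clock: 11.72
tcp_pos: [470.6, 438.6, 79.6]
ee_rot: [179.9, -0.0, 127.4]
ft_force: [-0.2, -1.4, 8.2]
opening: 49.2
finger_force: 53.2
```

```bash
python3 -c "
from h import *
s=sense();print(delta([469.8,438.2,79]),s['ee_rot'],s['ft_force'],s['moment'])"
```

```text
[ 0.01381302 -0.09073881  0.05587101] [ 1.79851445e+02 -1.21521639e-02  1.27400497e+02] [-0.17337219 -1.36830016  8.15953734] [-0.32303845  0.2094689   0.08024811]
```

{"name": "play_rows", "arguments": {"deltas": [0,0,0,0.05,0.3,0,0,0,0.05,0.3,0,0,0,0.05,0.3,0,0,0,0.05,0.3,0,0,0,0.05,0.3]}}

```text
clock: 12.13
tcp_pos: [470.6, 438.5, 79.0]
ee_rot: [179.9, -0.0, 113.1]
ft_force: [-0.0, -0.3, 3.8]
opening: 49.4
finger_force: 52.7
```

{"name": "play_rows", "arguments": {"deltas": [0,0,0,0.05,0.3,0,0,0,0.05,0.3,0,0,0,0.05,0.3,0,0,0,0.05,0.3]}}

```text
clock: 12.47
tcp_pos: [469.4, 438.3, 77.7]
ee_rot: [180.0, -0.0, 101.6]
ft_force: [0.0, -0.4, -1.2]
opening: 49.3
finger_force: 52.3
```

The force vanished and it dropped, so the keyways are over the pins. Going down.

{"name": "play_rows", "arguments": {"deltas": [0,0,0.2,0,0.3,0,0,0.2,0,0.3,0,0,0.2,0,0.3,0,0,0,0,0.3]}}

```text
clock: 12.8
tcp_pos: [469.2, 437.9, 71.1]
ee_rot: [-180.0, 0.0, 101.8]
ft_force: [-0.2, -0.7, -1.9]
opening: 49.1
finger_force: 52.3
```

```bash
python3 -c "
from h import *
s=sense();print(delta([469.8,438.0,64.8]),s['ee_rot'],s['ft_force'],s['moment'])"
```

```text
[-0.0054438   0.06053454  0.62976493] [-1.79953251e+02  2.80700710e-02  1.01788796e+02] [-0.15306482 -0.73615551 -1.90398914] [0.06331084 0.02451787 0.04042865]
```

{"name": "play_rows", "arguments": {"deltas": [0,0,0.2,0,0.3,0,0,0.1,0,0.3,0,0,0,0,0.3]}}

```text
clock: 13.05
tcp_pos: [469.6, 438.2, 68.9]
ee_rot: [-180.0, -0.0, 101.7]
ft_force: [-0.9, -1.1, 1.9]
opening: 49.0
finger_force: 52.5
```

{"name": "play_rows", "arguments": {"deltas": [0,0,0.15,0,0.3,0,0,0.1,0,0.3,0,0,0,0,0.3]}}

```text
clock: 13.3
tcp_pos: [469.7, 438.2, 66.5]
ee_rot: [180.0, -0.0, 101.7]
ft_force: [-0.5, -1.1, 3.8]
opening: 49.0
finger_force: 52.6
```

{"name": "play_rows", "arguments": {"deltas": [0,0,0.1,0,0.3,0,0,0,0,0.3]}}

```text
clock: 13.47
tcp_pos: [469.7, 438.2, 65.5]
ee_rot: [180.0, -0.0, 101.7]
ft_force: [0.1, -0.9, 3.4]
opening: 49.2
finger_force: 52.7
```

{"name": "play_rows", "arguments": {"deltas": [0,0,0.1,0,0.3,0,0,0,0,0.3]}}

```text
clock: 13.63
tcp_pos: [469.7, 438.2, 64.9]
ee_rot: [180.0, -0.0, 101.7]
ft_force: [-2.0, -1.7, 7.1]
opening: 49.0
finger_force: 53.0
```

{"name": "play_rows", "arguments": {"deltas": [0,0,0.05,0,0.3,0,0,0,0,0.3,0,0,0,0,0.3]}}

```text
clock: 13.88
tcp_pos: [469.7, 438.2, 64.9]
ee_rot: [180.0, -0.0, 101.7]
ft_force: [-3.2, -2.3, 10.1]
opening: 48.9
finger_force: 53.5
```

The rim stops at z 64.9 as force climbs, so it is on the shoulder. A bit more firmness, then a check.

{"name": "play_rows", "arguments": {"deltas": [0,0,0.05,0,0.3,0,0,0,0,0.3,0,0,0,0,0.3,0,0,0,0,0.3,0,0,0,0,0.3,0,0,0,0,0.3]}}

```text
clock: 14.38
tcp_pos: [469.7, 438.2, 64.8]
ee_rot: [-180.0, -0.0, 101.7]
ft_force: [-5.8, -3.3, 13.2]
opening: 49.3
finger_force: 53.8
```

```bash
python3 -c "
from h import *
f=lambda n,u,v,w,h,k:cv2.resize(read_camera(n)[v:v+h,u:u+w,::-1],None,fx=k,fy=k,interpolation=2)
s=sense();print(s['tcp_pos'],s['ee_rot'],s['ft_force'],s['moment'])
cv2.imwrite('pics/m2.png',np.hstack([f('top',145,200,80,100,5),f('side',196,120,80,100,5)]))"
```

```text
[469.68588814 438.18803824  64.8164075 ] [-1.79992583e+02 -4.51723132e-02  1.01738977e+02] [-5.78002119 -3.2503185  13.20710923] [-0.7435339   0.84133122  0.02467776]
```

View pics/m2.png

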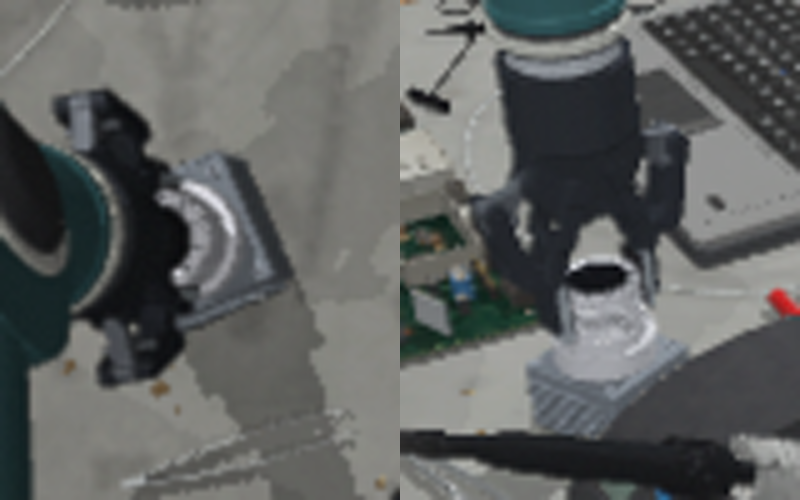

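The picture shows the collar (glass at (597,278) in the crop) sitting flat and upright on the flange, fingers still on it. Handing in.

```bash
python3 -c "
from bench import *
print(sign_off())"
```

```text
the job is handed in; nothing more can be done
None
```

The filter cell is keyed over the pins and pressed home on the shoulder (about 13 N at the wrist), upright and still gripped; I handed the job in after about 14.5 s, with the other items left untouched.

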